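# Add a tag blank to the pack and clamp it in the stacking jig

## Robot

A 6-joint arm with a two-finger parallel gripper is mounted at the origin on a cart in front of the work surface, level with it; the furniture and walls round the work are solid. World frame = base frame: x ahead of the robot, y to its left, z up, the work surface at z = 0. Lengths are in mm, angles in degrees, forces in N, time in s.
With the tool pointing down it reaches from about 325 to 925 mm from the base axis. Payload 3.1 kg.
Tool frame: the origin (TCP) lies at the very end of the fingers, on their centre line; the grasp point (between the pads) lies grasp_offset behind it (grasp_offset is the distance from the TCP to the grasp point, in mm); z points along the fingers, x is the direction in which the jaws open and shut, and the axes are right-handed (so a half turn about z gives the same grasp; the last joint's range is limited). The gripper opens to 85 mm and grips with 20 to 120 N. Pads are 22 mm wide; open, the fingers measure 114 mm over their backs; the gripper's body (76 mm by 85 mm) begins 54 mm behind the grasp point. The pads swing forward as they close: fully open they stand 13 mm farther back than shut.
Start: joints at [70.634, 12.427, 92.441, -0, 75.132, -6.429], TCP at [139.909, 609.151, 201.8] pointing down, gripper open.
Joint ranges: [-157.48, 157.48], [-44.54, 120.13], [17.64, 146.25], [-64.5, 244.5], [7.68, 150.69], [-147.95, 147.95]. Speed limits (degrees/s): [159.86, 159.86, 180, 180, 180, 180].

## Interface

Orientations are given as [roll, pitch, yaw] about the fixed x, y, z axes, in that order (R = Rz(yaw) Ry(pitch) Rx(roll)).
In Python, from station import * gives the robot as it stands. Calls block until the motion is done:
- goto(position, orientation): joint-space move of the TCP to a pose.
- move_l(position, attitude=None, speed=150): straight line of the TCP; attitude=None keeps the orientation; speed is the mean speed in mm/s.
- move_j(angles): joint-space move.
- grip(opening, squeeze=None): finger opening in mm; squeeze is the grip in N (None keeps the last); returns when the fingers have stopped.
- wait(seconds).
- solve_ik(position, orientation): joint angles nearest the present ones, or None.
- get_obs(): the state.
- get_image(name): name is "scene" or "top" or "wrist"; returns the picture (480x640x3 uint8, red, green, blue); there is no depth.
- get_calibration(name): a dict with "fx", "fy", "cx", "cy" (pixels), "R" (3x3) and "t" (3): a world point X has camera coordinates R X + t; the wrist camera has in their place "mount" (4x4, takes a point from camera to tool coordinates, whose origin is the TCP and whose axes are the tool frame's). Camera axes: x right, y down, z forward; pixel columns grow to the right and rows downward; lengths in mm; the calibration is good to about 2 mm. The wrist camera is an equidistant fisheye: a pixel r from the principal point sees the ray r / f radians off the axis. A picture is of the moment at which its call begins: read the wrist's pose just before it. get_calibration takes no time and is no camera call.
A pose or a line that the arm cannot do raises Unreachable and nothing moves.
- sign_off(): hands the job in, once; it reports no verdict.
Trained networks look in the newest picture that a camera, given by its name, has taken for a name from the list of things; names that differ only in an ending like _2 or _b are one class to them, and where a whole thing is asked for, a point or a joint stands for the part that bears it (a point fixed in the world has none). Each returns a list of dicts, best first, with "score" (0 to 1); they miss things now and then, are a little off and sometimes report something else, mostly with a low value. They report only what shows in the picture. A call takes as long as a camera call. They do not tell look-alikes from the thing itself.
- spot_in(name, camera): "extent" ([centre column, centre row, width, height] in pixels, round what is visible of it).
- regions_of(name, camera): "region" (480x640 bool, what is visible of it) and "extent" ([centre column, centre row, width, height] in pixels, round what is visible of it).
The state is a dict: "t": time; "joint_pos": joint angles; "qvel": joint speeds; "effort": joint torques, N m; "tcp_pos": TCP position; "ee_rot": TCP orientation; "wrist_force": force on the tool from outside, world axes, zero at the start; "moment": the same for the moment, N m; "grip_width": finger opening in mm.
Only numpy, scipy, OpenCV 4.12 (cv2) and the standard library are available. Lean on these libraries where they do the work, as an engineer would, in place of code of your own. Each camera call takes 0.05 s, during which the arm holds its last target. There are 200 camera calls.

## Task

The green tag blank in the stacking jig is to be clamped together with the blue one as a square pack. Turn the red knob counter-clockwise to free the sliding stop, slide the stop right back, and lay the blue blank squarely on top of the green one, edges level with it. Then slide the stop up until it holds both blanks against the fixed end stop, turn the knob fully clockwise to clamp it, and let go; leave the other things on the desk where they are.

Things in the scene. Friction and masses are not known exactly. Their poses are not given: they have to be found in the camera images.
- jig: Fixed stacking jig: aluminium base 100 x 270 mm, 10 mm high. Origin on the desk under the bed; y is its long way and the sliding direction. The base covers x -50..50, y -175..95 mm. The dark steel end stop, 64 mm wide, 38 mm high above the desk, has its face at y = +75 mm; the sliding stop is on a rail at the -y end.
- seat (a point): Point on the bed of the jig (10 mm above the desk) under the centre of the finished pack; axes as the jig's. Two blanks against the end stop are centred over it.
- stop_face (a point): Centre of the sliding stop's face that pushes on the blanks, 24 mm above the desk; the face is 64 mm wide, 12 to 44 mm above the desk, and looks to the jig's +y. The stop is a blue block 64 x 50 mm behind this face, its top slanted and up to 75 mm above the desk; the knob stands on the slant. Axes as the jig's.
- stop (a joint): Position of the sliding stop, m: 0 when its face is 130 mm (one blank's length) from the end stop's face; grows as the stop slides back, along the jig's -y; ends at 0.055. Begins at 0.005 to 0.014. It cannot be slid while clamped.
- knob_grip (a point): Point to hold the red knob, on its axis, inside its bar: 50 mm long (point's x), 16 mm thick (y), 34 mm high (z: 13 mm above the point, 21 mm below; the slanted face of the stop is 32 mm below). z is the knob's axis, leaning 35 degrees from vertical towards the jig's -x. The point moves with the stop and turns with the knob; at joint value 0 the bar lies across the jig, in the plane of the lean.
- knob (a joint): Knob angle, rad: 0 = fully clockwise, clamped (end of travel); grows counter-clockwise as seen looking onto the knob, to 1.4 = fully free. The clamp lets go above about 0.65. Stiff: about 0.15 N m to tighten.
- low_blank: Green rigid tag blank with white windows, 50 (x) x 130 (y) x 12 (z) mm, lying in the jig with up to a few mm of play; origin at the centre of its underside, z up.
- loose_blank: Blue rigid tag blank, the same 50 x 130 x 12 mm (0.14 kg), lying flat on the desk to the left or right of the jig; origin at the centre of its underside, z up. Either end may go to the end stop.
- tape_measure: Yellow tape measure standing on the desk, 31 x 73 x 58 mm, origin under its middle. Leave alone.
- mug: White spotted mug, 82 x 114 x 91 mm. Leave alone.
- tape_roll: Roll of tan tape lying flat, about 103 mm across, 25 mm high. Leave alone.
Not all that is in view belongs to the job. There is more than one size of the loose_blank; the job needs the smaller. What is meant by the low_blank is not orange, and is the larger of those in its own colour.

How it is judged (in metres and radians):
On the way, in this order (a step that is already met when the one before it is completed fails the run):
1. the knob is turned counter-clockwise past 1.0 rad, so that the stop is free (value of joint knob above 1 rad), for 0.1 s.
2. the stop is slid back beyond 40 mm (value of joint stop above 0.04 m), for 0.1 s.
3. the blue blank lies flat on the green one, released (z of loose_blank in the frame of low_blank between 0.01 and 0.014 m and horizontal distance between loose_blank and low_blank below 0.03 m and angle between loose_blank's own z axis and vertical below 0.06 rad and contact force between the fingers and loose_blank below 0.1 N), for 0.2 s.
4. the stop is slid up to within 3 mm of 130 mm from the end stop, so that it holds the blanks (value of joint stop below 0.003 m), for 0.1 s.
At the end, for the whole second after the job is handed in: The knob is clamped (below 0.3 rad); the stop is within 3 mm of its 130 mm position; the green blank lies on the bed and the blue one flat on it, offset across by at most 7 mm from one another and by at most 11 and 13 mm from the seat; both lie along the jig within 0.06 rad; all at rest (value of joint knob below 0.3 rad and value of joint stop between -0.003 and 0.003 m and z of loose_blank in the frame of low_blank between 0.01 and 0.014 m and x of loose_blank in the frame of low_blank between -0.007 and 0.007 m and horizontal distance between loose_blank and seat below 0.013 m and horizontal distance between low_blank and seat below 0.011 m and height (world z) of low_blank below 0.013 m and angle between the y axis of each of loose_blank, low_blank and the y axis of jig, either way round below 0.06 rad and angle between loose_blank's own z axis and vertical below 0.06 rad and linear speed of loose_blank below 0.01 m/s); the robot touches nothing.
It fails at once if a bystander (tape measure, mug, tape roll) is moved more than 30 mm (distance of any of tape_measure, mug, tape_roll from where it was at the start of the episode above 0.03 m).
It also fails if it takes over 64 s, if anything falls off the work surface, if the arm or the gripper's body presses on something with over 40 N, if the wrist force passes 120 N, or if a joint passes its speed limit or range.

## Working session

There is one attempt and no reset: what is moved stays moved. The work goes in short steps, each a Python script; the robot and the scene stay as the last script left them, time stands still between calls to the robot, and variables do not carry over. Pictures are saved under pics/ and viewed, about 8 in all and at most 12, crops included, and the job is handed in when it is done.

```bash
mkdir -p pics; ls; python3 - <<'E'
from station import *
import cv2,numpy as np
for n in ("top","scene"):
    im=get_image(n); cv2.imwrite(f"pics/{n}0.png",im[:,:,::-1])
    c=get_calibration(n); print(n,c)
    for k in ("loose_blank","low_blank","knob_grip","stop","jig","tape_measure","mug","tape_roll"):
        for d in spot_in(k,n)[:4]: print(n,k,round(d["score"],2),np.round(d["extent"]))
print(get_calibration("wrist")); o=get_obs(); print(o)
try: print(grasp_offset)
except Exception as e: print(e)
E
```

```text
pics
top {'fx': 490.2571059137657, 'fy': 490.2571059137657, 'cx': 319.9962031071504, 'cy': 244.8323338794903, 'R': array([[ 0.01840421, -0.99979673, -0.00823278],
       [-0.98479194, -0.016704  , -0.17293295],
       [ 0.17276028,  0.01129027, -0.98489919]]), 't': array([ -54.37554515,  548.40080562, 1141.50531749])}
top loose_blank 0.82 [169. 267.  56.  32.]
top loose_blank 0.68 [240. 316.  71.  35.]
top low_blank 0.92 [270. 239.  53.  26.]
top low_blank 0.86 [472. 237.  43.  61.]
top low_blank 0.59 [373. 301.  34.  33.]
top knob_grip 0.52 [309. 236.  11.  21.]
top knob_grip 0.2 [441. 288.  28.  20.]
top knob_grip 0.18 [196. 186.  46.  46.]
top stop 0.79 [308. 233.  20.  30.]
top stop 0.41 [287. 236. 108.  53.]
top stop 0.21 [426. 184.  38.  45.]
top jig 0.83 [288. 236. 113.  59.]
top tape_measure 0.64 [439. 288.  28.  14.]
top mug 0.57 [426. 184.  45.  49.]
top tape_roll 0.92 [195. 186.  43.  40.]
top tape_roll 0.22 [308. 238.  17.  19.]
scene {'fx': 521.1921465347602, 'fy': 521.1921465347602, 'cx': 314.5323410483461, 'cy': 240.0671420503576, 'R': array([[ 0.87624189, -0.48151696,
[... 1108 characters left out ...]
     1.00000000e+00]])}
{'t': 0.9, 'joint_pos': array([ 7.06345723e+01,  1.24247522e+01,  9.24409445e+01,  5.39734200e-04,
        7.51337415e+01, -6.42837745e+00]), 'qvel': array([-0.03205446, -0.05330763, -0.01114085,  0.05207921, -0.04390104,
       -0.04725223]), 'effort': array([-2.27962473e-04, -3.96880496e+01, -3.04261565e+01, -1.51553063e-04,
        6.33834061e-04,  9.82665000e-06]), 'tcp_pos': array([139.90049221, 609.14742492, 201.83015126]), 'ee_rot': array([-1.79999545e+02, -6.16696002e-04,  7.70628113e+01]), 'wrist_force': array([-1.55617716,  0.08105757, -0.01504541]), 'moment': array([-0.01523028, -0.00154449, -0.00814734]), 'grip_width': 85.16892305586185}
18.700000000000003
```

```bash
python3 - <<'E'
import cv2
im=cv2.imread("pics/top0.png")[150:350,130:530]
cv2.imwrite("pics/top0c.png",cv2.resize(im,(800,400),interpolation=cv2.INTER_CUBIC))
E
```

```text
(no output)
```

View pics/top0c.png

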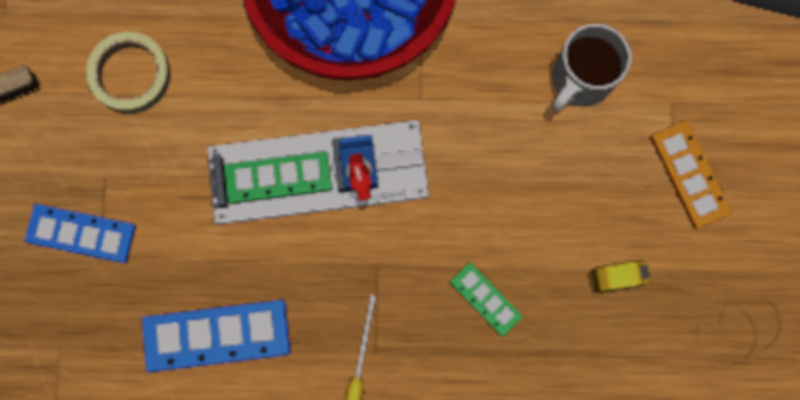

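The top view (full-image pixels) shows two blue blanks, the small one at (169,267) and a large one at (240,316), so the small one is the one to use. The greens are in the jig (270,239) and a small one at (373,301), with an orange one at (472,237). The jig's one is the low_blank. The jig's +y end is on the image left, and the knob is at (309,236).

```bash
cat > h.py <<'E'
from station import *
import cv2,numpy as np
from scipy.spatial.transform import Rotation as Ro
def rays(n,px,obs=None):
    px=np.asarray(px,float).reshape(-1,2); c=get_calibration(n)
    u=(px[:,0]-c["cx"])/c["fx"]; v=(px[:,1]-c["cy"])/c["fy"]
    if n!="wrist":
        R=np.array(c["R"]);o=-R.T@np.array(c["t"]); d=np.c_[u,v,np.ones(len(u))]@R
    else:
        r=np.hypot(u,v)+1e-12; d=np.c_[u/r*np.sin(r),v/r*np.sin(r),np.cos(r)]
        T=np.eye(4);T[:3,:3]=Ro.from_euler("xyz",obs["ee_rot"],degrees=True).as_matrix();T[:3,3]=obs["tcp_pos"]
        T=T@c["mount"]; d=d@T[:3,:3].T; o=T[:3,3]
    return o,d/np.linalg.norm(d,axis=1)[:,None]
def plane(n,px,z,obs=None):
    o,d=rays(n,px,obs); return (o+d*((z-o[2])/d[:,2])[:,None])[:,:2]
def proj(n,X,obs):
    c=get_calibration(n);X=np.atleast_2d(X).astype(float)
    T=np.eye(4);T[:3,:3]=Ro.from_euler("xyz",obs["ee_rot"],degrees=True).as_matrix();T[:3,3]=obs["tcp_pos"]
    T=T@c["mount"]; p=(X-T[:3,3])@T[:3,:3]
    r=np.hypot(p[:,0],p[:,1]);th=np.arctan2(r,p[:,2]); return np.c_[c["cx"]+c["fx"]*th*p[:,0]/r,c["cy"]+c["fy"]*th*p[:,1]/r]
def rect(n,mask,z,obs=None):
    """centre, long side, short side, yaw (long axis as y, in -90..90) of a mask on plane z"""
    cs,_=cv2.findContours(mask.astype(np.uint8),cv2.RETR_EXTERNAL,cv2.CHAIN_APPROX_NONE)
    k=max(cs,key=cv2.contourArea)[:,0,:]
    w=plane(n,k,z,obs).astype(np.float32); b=cv2.boxPoints(cv2.minAreaRect(w))
    e1,e2=b[1]-b[0],b[2]-b[1]; 
    if np.linalg.norm(e1)<np.linalg.norm(e2): e1,e2=e2,e1
    y=np.degrees(np.arctan2(-e1[0],e1[1])); y=(y+90)%180-90
    return b.mean(0),np.linalg.norm(e1),np.linalg.norm(e2),y
def tri(a,b):
    (o1,d1),(o2,d2)=a,b; d1,d2=d1[0],d2[0]
    s=np.linalg.lstsq(np.c_[d1,-d2],o2-o1,rcond=None)[0]; p,q=o1+s[0]*d1,o2+s[1]*d2
    return (p+q)/2,np.linalg.norm(p-q)
E
python3 - <<'E'
from h import *
get_image("top")
for k,z in (("loose_blank",12),("low_blank",22),("jig",10)):
    for d in regions_of(k,"top")[:3]: print(k,round(d["score"],2),np.round(d["extent"]),*[np.round(x,1) for x in rect("top",d["region"],z)])
kt=spot_in("knob_grip","top")[0]["extent"][:2]
get_image("scene"); ks=spot_in("knob_grip","scene")[0]["extent"][:2]
print(kt,ks,tri(rays("top",kt),rays("scene",ks)))
E
```

```text
loose_blank 0.75 [238. 317.  70.  32.] [373.5 154.4] 176.5 67.1 7.7
low_blank 0.75 [473. 237.  39.  56.] [ 581.5 -427.7] 131.7 54.6 -65.2
low_blank 0.7 [270. 239.  46.  29.] [568.8  85.3] 129.7 51.0 8.8
low_blank 0.58 [372. 303.  30.  32.] [ 422.5 -171.8] 90.1 36.3 -44.5
jig 0.89 [289. 236. 110.  58.] [579.1  38.4] 272.4 101.0 8.3
[307.7, 236.8] [312.8, 243.1] (array([560.88446286, -13.77823955,  69.17157933]), np.float64(7.588378593151487))
```

```bash
python3 - <<'E'
from h import *
print("blue approx",plane("top",[[169,267]],12))
goto([500,80,200],[180,0,-82]); wait(.2)
o=get_obs(); im=get_image("wrist"); cv2.imwrite("pics/w1.png",im[:,:,::-1])
for k,z in (("loose_blank",12),("low_blank",22),("jig",10),("knob_grip",80)):
    for d in regions_of(k,"wrist")[:3]: print(k,round(d["score"],2),np.round(d["extent"]),*[np.round(x,1) for x in rect("wrist",d["region"],z,o)])
print(o["t"],o["tcp_pos"],o["ee_rot"])
E
```

```text
blue approx [[493.21252613 329.99741075]]
loose_blank 0.98 [100. 195. 102.  76.] [496.6 328.7] 135.5 54.1 -10.9
low_blank 0.93 [515. 311.  51.  72.] [ 428.8 -164.3] 95.7 36.7 -45.0
low_blank 0.65 [322. 147. 142.  53.] [569.5  85.5] 130.8 50.2 9.0
jig 0.66 [366. 155. 269. 116.] [569.2  34.8] 273.2 120.5 8.1
knob_grip 0.88 [444. 185.  46.  74.] [560.  -21.5] 57.1 34.1 -58.4
3.7333 [499.9679872   80.57900533 199.99436315] [ 1.79999318e+02  4.99218894e-03 -8.19359232e+01]
```

View pics/w1.png

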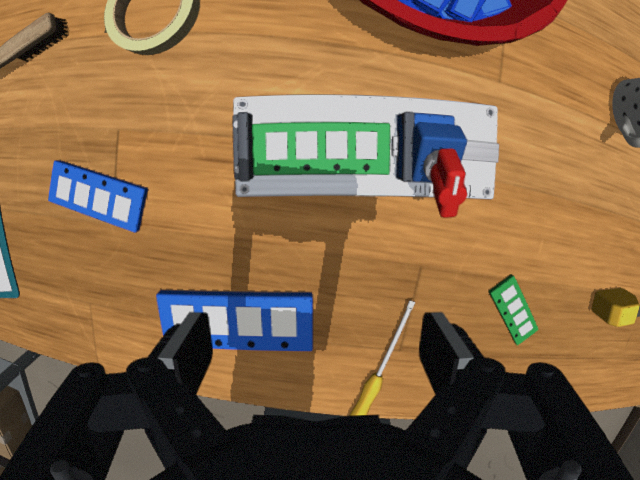

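Seen from above the jig, the small blue blank is at (100,195) and measures about 130x50, so the choice is right. The green is at (322,147) with a low guide rail in front of it. The stop is at (435,150) and the red knob bar at (450,183), lying across the jig (about 0 rad).

```bash
cat >> h.py <<'E'
def kpose(g,yaw,ang,back=0):
    """tool pose with grasp point on knob grip g (world), knob angle ang (rad); back = retreat along axis"""
    J=Ro.from_euler("z",yaw,degrees=True).as_matrix(); a=np.radians(35)
    K=J@np.array([[np.cos(a),0,-np.sin(a)],[0,1,0],[np.sin(a),0,np.cos(a)]])@Ro.from_euler("z",ang).as_matrix()
    z=-K[:,2]; x=-K[:,1]; y=np.cross(z,x)
    R=np.c_[x,y,z]; return np.array(g)+z*(grasp_offset-back), Ro.from_matrix(R).as_euler("xyz",degrees=True)
E
python3 - <<'E'
from h import *
o=dict(tcp_pos=np.array([499.968,80.579,199.994]),ee_rot=np.array([179.9993,.005,-81.936]))
c=plane("wrist",[[235,97],[497,106],[494,199],[235,196]],10,o); print(c.round(1))
print([np.linalg.norm(c[i]-c[(i+1)%4]).round(1) for i in range(4)])
yv=(c[0]+c[3]-c[1]-c[2]); yaw=np.degrees(np.arctan2(-yv[0],yv[1])); yv/=np.linalg.norm(yv)
org=c.mean(0)+40*yv; print("yaw",yaw,"origin",org)
J=Ro.from_euler("z",yaw,degrees=True).as_matrix()
print("stop face top corners jig:", (J[:2,:2].T@(plane("wrist",[[402,113],[402,181]],44,o)-org).T).T.round(1))
p,e=tri(rays("wrist",[[450,180]],o),rays("top",[[307.7,236.8]])); print("knob",p,e,J.T@(p-[*org,0]))
g=p
for b in (140,120):
    q=kpose(g,yaw,0,b); print(q,solve_ik(*q))
E
```

```text
[[ 609.2  175.3]
 [ 647.5  -88.8]
 [ 549.5 -104.4]
 [ 510.9  163.5]]
[np.float64(266.8), np.float64(99.3), np.float64(270.7), np.float64(98.9)]
yaw 8.230370065689023 origin [573.56021459  75.9680013 ]
stop face top corners jig: [[ 30.1 -61.6]
 [-31.4 -62.9]]
knob [561.10825295 -16.69914913  92.92706675] 2.6831819327135005 [-25.58934429 -89.93018168  92.92706675]
(array([492.25001777, -26.659032  , 192.29020972]), array([-1.45000000e+02,  1.27222187e-14, -8.17696299e+01])) [-23.29264966 -27.83185257 135.79864082  25.51218192  44.1292027
  44.41495024]
(array([503.60339537, -25.01684191, 175.90716884]), array([-1.45000000e+02,  1.27222187e-14, -8.17696299e+01])) [-22.18361771 -24.30957394 135.52970544  26.41458869  40.74676959
  43.69665857]
```

```bash
cat >> h.py <<'E'
YAW=8.5; ORG=np.array([573.56,75.97,0]); JM=Ro.from_euler("z",YAW,degrees=True).as_matrix()
def jw(p): return ORG+JM@np.asarray(p,float)
def wj(p): return JM.T@(np.asarray(p,float)-ORG)
E
python3 - <<'E'
from h import *
g=jw([-18,-89,80]); print(g)
goto(*kpose(g,YAW,0,120)); wait(.2)
o=get_obs(); im=get_image("wrist").copy()
for d in regions_of("knob_grip","wrist")[:2]: print(d["score"],d["extent"])
K=Ro.from_euler("y",-35,degrees=True).as_matrix()
# predicted bar top outline
L=[[25,8,13],[25,-8,13],[-25,-8,13],[-25,8,13]]
P=proj("wrist",[g+JM@K@np.array(v) for v in L],o); print(P.round(0))
cv2.polylines(im,[P.round().astype(int).reshape(-1,1,2)],True,(0,255,255),1)
a=P.mean(0).astype(int); x0=max(0,a[0]-150);y0=max(0,a[1]-110)
cv2.imwrite("pics/w2.png",cv2.resize(im[y0:y0+220,x0:x0+300],None,fx=2.6,fy=2.6)[:,:,::-1]); print(x0,y0)
print(o["tcp_pos"],o["ee_rot"],o["wrist_force"])
E
```

```text
[568.91275205 -14.71298124  80.        ]
0.82 [319.0, 256.5, 44.3, 77.2]
[[305. 216.]
 [327. 216.]
 [326. 281.]
 [305. 281.]]
165 138
[513.29933939 -22.8396952  164.8465511 ] [-1.44902169e+02 -4.73274503e-02 -8.13780672e+01] [-0.04900286  0.32408642 -0.00588044]
```

View pics/w2.png

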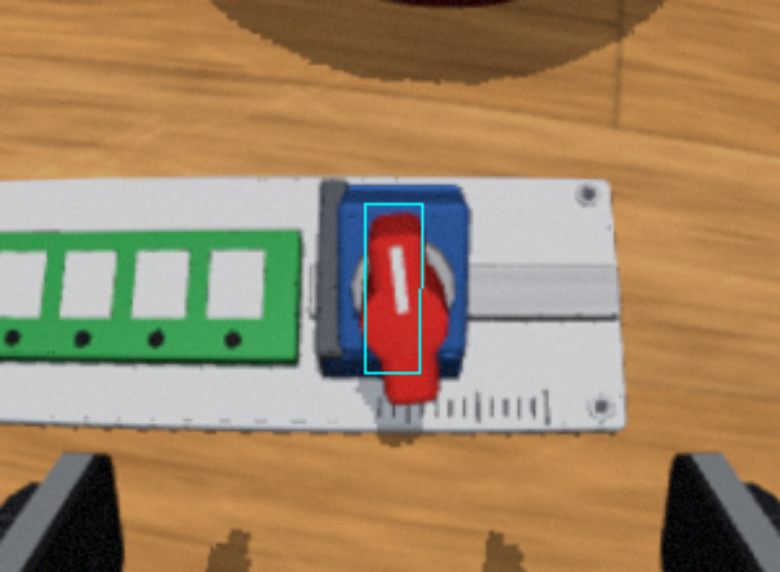

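```bash
python3 - <<'E'
from h import *
o1=dict(tcp_pos=np.array([499.968,80.579,199.994]),ee_rot=np.array([179.9993,.005,-81.936]))
o2=dict(tcp_pos=np.array([513.2993,-22.8397,164.8466]),ee_rot=np.array([-144.9022,-.0473,-81.3781]))
im=get_image("wrist"); cv2.imwrite("pics/w2full.png",im[:,:,::-1])
def mark(a,box):
    x0,y0,x1,y1=box; s=a[y0:y1,x0:x1].astype(int)   # RGB
    red=((s[...,0]>90)&(s[...,1]<70)&(s[...,2]<80)).astype(np.uint8)
    n,l,st,_=cv2.connectedComponentsWithStats(red); i=1+st[1:,4].argmax(); m=(l==i)
    k=cv2.morphologyEx(m.astype(np.uint8),cv2.MORPH_CLOSE,np.ones((9,9)))
    cs,_=cv2.findContours(k,cv2.RETR_EXTERNAL,cv2.CHAIN_APPROX_NONE);f=np.zeros_like(k);cv2.drawContours(f,cs,-1,1,-1)
    w=(f>0)&(s[...,1]>110)&(s[...,0]>140); ys,xs=np.nonzero(w)
    e=cv2.erode(w.astype(np.uint8),np.ones((1,1)))
    return np.array([xs.mean()+x0,ys.mean()+y0]),len(xs),(xs.min()+x0,xs.max()+x0,ys.min()+y0,ys.max()+y0)
a=cv2.imread("pics/w1.png")[:,:,::-1]
m1=mark(a,(425,140,475,225)); m2=mark(im,(295,205,345,300)); print(m1,m2)
p,e=tri(rays("wrist",[m1[0]],o1),rays("wrist",[m2[0]],o2)); print(p,e,wj(p))
# top end of bar on w2 in plane through p perpendicular to knob axis
n=JM@np.array([-np.sin(np.radians(35)),0,np.cos(np.radians(35))])
pts=np.array([[395,238],[411,402],[370,238],[421,238],[388,402],[437,402]])/2.6+[165,138]
oo,d=rays("wrist",pts,o2); X=oo+d*(((p-oo)@n)/(d@n))[:,None]
K=JM@Ro.from_euler("y",-35,degrees=True).as_matrix(); print(((X-p)@K).round(1))
print("knob coords of p rel ORG", K.T@(p-ORG))
E
```

```text
(array([455.69135802, 184.7037037 ]), 81, (np.int64(453), np.int64(459), np.int64(176), np.int64(194))) (array([318.43548387, 243.69354839]), 124, (np.int64(315), np.int64(322), np.int64(231), np.int64(256)))
[560.84871701 -17.68173641 105.57313646] 0.04193422537356559 [-26.41426854 -90.74420569 105.57313646]
[[ 10.1   1.1   0. ]
 [-36.8  -3.5  -0. ]
 [ 10.1   7.7   0. ]
 [ 10.1  -5.8  -0. ]
 [-36.8   2.9   0. ]
 [-36.8 -10.8  -0. ]]
knob coords of p rel ORG [ 38.91696132 -90.74420569 101.63105257]
```

The crop shows the knob bar with its white mark at about (318,244) in the full image. The bar sits about 10 mm nearer the robot than I predicted and is turned about +0.08 rad. The height is uncertain, so I'll take two more views with a wider baseline.

```bash
cat >> h.py <<'E'
def mark(a,c,r=45):
    x0,y0=max(0,int(c[0]-r)),max(0,int(c[1]-r)); s=a[y0:y0+2*r,x0:x0+2*r].astype(int)
    red=((s[...,0]>90)&(s[...,1]<70)&(s[...,2]<80)).astype(np.uint8)
    n,l,st,_=cv2.connectedComponentsWithStats(red); m=(l==1+st[1:,4].argmax()).astype(np.uint8)
    k=cv2.morphologyEx(m,cv2.MORPH_CLOSE,np.ones((9,9)))
    w=(k>0)&(s[...,1]>110)&(s[...,0]>140); ys,xs=np.nonzero(w)
    return np.array([xs.mean()+x0,ys.mean()+y0]),len(xs)
E
python3 - <<'E'
from h import *
p0=np.array([560.8,-17.7,100.]); R=[]; ims=[]
for dx,dy in ((0,110),(0,-110)):
    q=kpose(jw([-20,-90,80]),YAW,0,120); goto(q[0]+JM@[dx,dy,10],q[1]); wait(.25)
    o=get_obs(); im=get_image("wrist"); g=proj("wrist",p0,o)[0]; m,n=mark(im,g); print(g,m,n)
    R.append(rays("wrist",[m],o)); c=(m-[75,75]).astype(int); ims.append(cv2.resize(im[max(0,c[1]):c[1]+150,max(0,c[0]):c[0]+150],(400,400),interpolation=cv2.INTER_CUBIC)); print(c,o["tcp_pos"].tolist(),o["ee_rot"].tolist())
p,e=tri(*R); K=JM@Ro.from_euler("y",-35,degrees=True).as_matrix(); print(p,e,wj(p),K.T@(p-ORG))
cv2.imwrite("pics/w3.png",np.hstack(ims)[:,:,::-1])
E
```

```text
[457.60995623 244.8881598 ] [460.51851852 249.44444444] 108
[385 174] [493.6200845925098, 83.07794400050567, 172.80545245597642] [-145.0264714065339, 0.000894485652047189, -81.6173391156168]
[175.84457299 245.1039123 ] [175.         252.46153846] 130
[100 177] [525.8476245280532, -131.84675300815925, 172.85002473728275] [-145.00737639845332, 0.006834539368894769, -81.36699596808943]
[555.38634367 -19.3777531  102.27070937] 2.1203348588874533 [-32.06732964 -91.61420291 102.27070937] [ 32.39205039 -91.61420291 102.16832531]
```

View pics/w3.png

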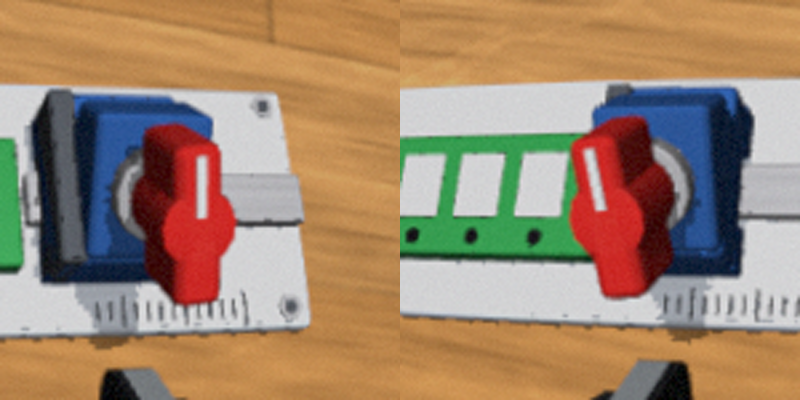

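The bar's top face is clearly visible in both views, with the hub centre at (459,258) in one full image and (177,258) in the other. The top-face level measures 102 mm along the axis in both.

```bash
python3 - <<'E'
from h import *
O=[dict(tcp_pos=np.array([493.6200845925098, 83.07794400050567, 172.80545245597642]),ee_rot=np.array([-145.0264714065339, 0.00089, -81.6173391156168])),
dict(tcp_pos=np.array([525.8476245280532, -131.84675300815925, 172.85002473728275]),ee_rot=np.array([-145.00737639845332, 0.006834539368894769, -81.36699596808943]))]
K=JM@Ro.from_euler("y",-35,degrees=True).as_matrix()
s=.375
P=[[[200,225],[198,140],[197,302],[203,188]],[[205,215],[188,126],[224,296],[195,180]]]
off=[[385,174],[100,177]]
for i in range(2):
    o,d=rays("wrist",np.array(P[i])*s+off[i],O[i]); n=K[:,2]
    X=o+d*((ORG@n+102-o@n)/(d@n))[:,None]; print(((X-ORG)@K).round(1))
p,e=tri(rays("wrist",[np.array(P[0][0])*s+off[0]],O[0]),rays("wrist",[np.array(P[1][0])*s+off[1]],O[1]));print((p-ORG)@K,e)
g=ORG+K@np.array([20,-92,89]); print(g,wj(g))
for a in (0.08,.5,1,1.4): 
    q=kpose(g,YAW,a); print(a,q[0].round(1),solve_ik(*q))
q=kpose(g+JM@[0,-45,0],YAW,1.4);print(solve_ik(*q))
E
```

```text
[[ 26.3 -91.9 102. ]
 [ 51.3 -88.6 102. ]
 [  2.4 -94.1 102. ]
 [ 37.4 -91.6 102. ]]
[[ 27.1 -92.5 102. ]
 [ 53.2 -90.  102. ]
 [  2.2 -95.6 102. ]
 [ 37.5 -90.6 102. ]]
[ 26.49631443 -92.19572403 101.28941944] 0.7714607388607012
[552.87397185 -20.14331138  84.37606067] [-34.66526195 -92.          84.37606067]
0.08 [563.5 -18.6  69.1] [-17.84592342  -2.13651447 132.19736287  40.68102958  22.98569689
  24.98052682]
0.5 [563.5 -18.6  69.1] [-17.84592342  -2.13651447 132.19736287  40.68102958  22.98569689
   0.91629943]
1 [563.5 -18.6  69.1] [-17.84592342  -2.13651447 132.19736287  40.68102958  22.98569689
 -27.73159033]
1.4 [563.5 -18.6  69.1] [-17.84592342  -2.13651447 132.19736287  40.68102958  22.98569689
 -50.64990213]
[-23.79915364  -0.23055262 130.33761393  44.28895003  26.03471065
 -58.82507099]
```

```bash
cat >> h.py <<'E'
KM=JM@Ro.from_euler("y",-35,degrees=True).as_matrix()
G0=ORG+KM@np.array([26.7,-92.2,88.5])
def st(m=""):
    o=get_obs(); print(m,round(o["t"],1),wj(o["tcp_pos"]).round(1),"F",(JM.T@o["wrist_force"]).round(1),"M",np.round(o["moment"],2),"w",round(o["grip_width"],1)); return o
E
python3 - <<'E'
from h import *
grip(50)
goto(*kpose(G0,YAW,.1,70)); st()
move_l(*kpose(G0,YAW,.1,0),speed=80); st("at")
grip(0,60); wait(.1); st("grip")
for a in (.3,.6,.9,1.2,1.38):
    goto(*kpose(G0,YAW,a)); wait(.05); st(a)
E
```

```text
8.1 [-58.3 -91.5 129.6] F [ 0.4 -0.5  0.2] M [-0.06  0.3   0.02] w 49.6
at 9.1 [-18.  -92.6  72.9] F [ 0.3 -0.4 -0.7] M [-0.08  0.26 -0.04] w 50.0
grip 9.7 [-18.1 -91.9  73.2] F [-4.2  1.2  5.3] M [0.06 0.46 0.11] w 11.8
0.3 10.0 [-18.2 -91.5  73.1] F [-4.7  2.2  5.7] M [0.26 0.42 0.24] w 11.6
0.6 10.5 [-18.5 -90.9  72.8] F [-5.4  3.3  5.5] M [0.41 0.41 0.35] w 12.1
0.9 10.9 [-18.8 -91.2  72.6] F [-4.8  2.5  7. ] M [0.2  0.54 0.24] w 11.5
1.2 11.3 [-19.3 -90.9  72.2] F [-7.5  2.1  7. ] M [0.16 0.74 0.18] w 11.5
1.38 11.7 [-19.6 -90.8  71.9] F [-9.6  3.1  8.3] M [0.12 0.85 0.17] w 12.0
```

```bash
python3 - <<'E'
from h import *
for d in (-8,-20,-32,-44):
    q=kpose(G0+JM@[0,d,0],YAW,1.38); move_l(*q,speed=60); o=st(d)
    if abs((JM.T@o["wrist_force"])[1])>35: break
o=get_obs(); im=get_image("wrist"); cv2.imwrite("pics/w4.png",im[:,:,::-1])
E
```

```text
-8 12.0 [-19.6 -99.5  72. ] F [-10.5   0.6   8.4] M [-0.1   0.92  0.08] w 11.7
-20 12.3 [ -19.6 -111.8   72. ] F [-10.7  -0.3   7.8] M [-0.2   1.04 -0.04] w 11.3
-32 12.7 [ -19.6 -123.9   72. ] F [-10.6  -0.2   8.1] M [-0.25  1.08 -0.02] w 11.6
-44 13.0 [ -19.7 -135.9   71.9] F [-11.7   0.1   7.6] M [-0.28  1.19 -0.09] w 11.6
```

View pics/w4.png

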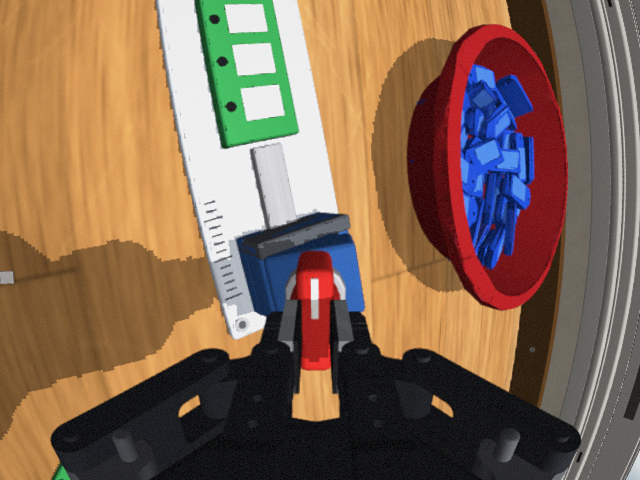

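The knob is turned so that its bar lies along the jig. The stop is slid back, with a clear gap (about 50 mm) to the green blank. Next I'll release and measure the green and blue blanks from close by.

```bash
python3 - <<'E'
from h import *
grip(45); q=kpose(G0+JM@[0,-44,0],YAW,1.38,80); move_l(*q,speed=200); st()
def look(name,pos,yaw,z,f):
    goto(pos,[180,0,yaw]); wait(.25); o=get_obs(); im=get_image("wrist"); cv2.imwrite(f,im[:,:,::-1])
    for d in regions_of(name,"wrist")[:2]:
        r=rect("wrist",d["region"],z,o); print(name,round(d["score"],2),np.round(d["extent"]),*[np.round(x,1) for x in r],"jig",wj([*r[0],0]).round(1))
    return im
look("low_blank",[569,86,150],YAW,22,"pics/g.png")
look("loose_blank",[496,329,150],-11,12,"pics/b.png"); st()
a=np.hstack([cv2.resize(cv2.imread(f),(400,300)) for f in ("pics/g.png","pics/b.png")]); cv2.imwrite("pics/gb.png",a)
E
```

```text
14.0 [ -63.8 -136.4  138.3] F [ 0.3 -0.6 -0.1] M [-0.08  0.3  -0.02] w 45.1
low_blank 0.61 [319. 228.  69. 153.] [569.   85.3] 130.8 52.0 8.2 jig [-3.2  9.9  0. ]
low_blank 0.52 [191. 425.  14.  16.] [ 457.8 -149.2] 32.2 9.8 -44.8 jig [-147.8 -205.6    0. ]
loose_blank 0.69 [223. 372. 102.  85.] [354.7 233.3] 57.2 21.8 -82.3 jig [-193.2  188.     0. ]
loose_blank 0.65 [316. 224.  62. 144.] [495.6 331.4] 130.1 51.4 -10.9 jig [-39.4 264.2   0. ]
 16.5 [-39.  260.9 150. ] F [-1.1 -0.1  0.7] M [-0.01  0.04  0.03] w 45.2
```

View pics/gb.png

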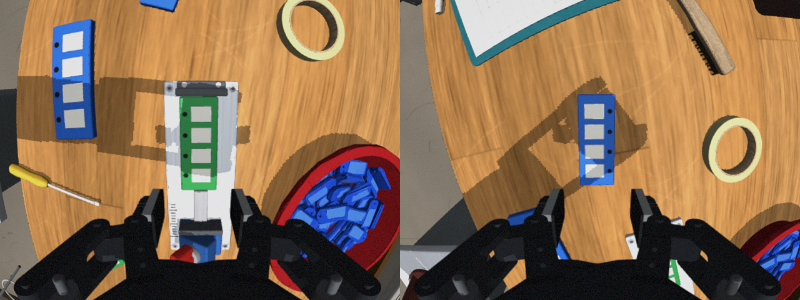

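The left picture shows the green lying square in the jig at (569,85). The right one shows the small blue at (496,331), yaw -11, well centred under the gripper. Next is the pick-up.

```bash
python3 - <<'E'
from h import *
B=[495.6,331.4]; 
grip(75); goto([*B,60],[180,0,-10.9]); move_l([*B,0],speed=80); st("down")
grip(30,40); wait(.1); st("grip")
o=get_obs(); p=o["tcp_pos"]; move_l([B[0],B[1],100],speed=150); st("up")
T=jw([-3.2,7.5,0]); print(T)
goto([T[0],T[1],100],[180,0,8.6]); wait(.2); st("over")
im=get_image("wrist"); cv2.imwrite("pics/h.png",im[:,:,::-1])
E
```

```text
down 18.2 [-38.9 264.3   0.3] F [-0.1 -0.6  0.2] M [-0.01  0.02 -0.  ] w 75.1
grip 18.8 [-3.930e+01  2.641e+02  1.000e-01] F [ 0.3  0.5 -0.2] M [-0.03 -0.   -0.  ] w 29.8
up 19.6 [-40.3 263.8  99. ] F [-0.7 -0.7 -0.1] M [-0.01 -0.01  0.03] w 30.3
[569.28657865  82.91462886   0.        ]
over 20.8 [-3.3  8.9 99.8] F [-0.2 -1.   0.1] M [ 0.06  0.02 -0.09] w 29.9
```

View pics/h.png

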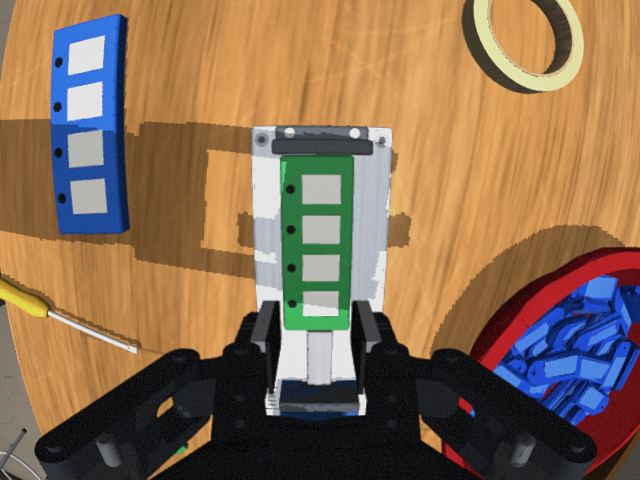

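The gripper came up empty. The picture shows only the green blank under the open fingers, which closed to 30 mm above the blue one. I'll check the blue one and go lower, using contact.

```bash
python3 - <<'E'
from h import *
grip(75); goto([496,331,150],[180,0,-10.9]); wait(.25); o=get_obs(); im=get_image("wrist")
for d in regions_of("loose_blank","wrist")[:2]:
    r=rect("wrist",d["region"],12,o); print(round(d["score"],2),*[np.round(x,1) for x in r])
move_l([496,331,25],speed=150); wait(.2); grip(58); a=get_image("wrist")
cv2.imwrite("pics/c.png",a[150:450,150:490][:,:,::-1]); st()
E
```

```text
0.96 [495.8 330.9] 129.4 49.7 -11.0
0.86 [378.9 187.3] 119.1 54.9 7.8
 24.3 [-39.  263.7  25.1] F [-0.5  1.2 -0. ] M [-0.08  0.05 -0.05] w 58.1
```

View pics/c.png

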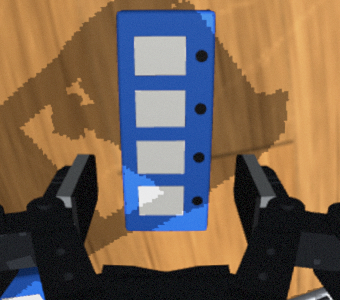

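The blue blank hasn't moved and is centred between the fingers, but the pads (grey, crop row ~155) look well above it. I'll find the fingertip height by touching down gently.

```bash
python3 - <<'E'
from h import *
B=[495.8,330.9]
grip(66); move_l([*B,2],speed=100); wait(.1); f0=st("2")["wrist_force"][2]
z=2
while z>-14:
    z-=2; move_l([*B,z],speed=40); o=get_obs()
    f=o["wrist_force"][2]-f0; print(z,o["tcp_pos"][2].round(1),f.round(1))
    if abs(f)>4: break
E
```

```text
2 25.1 [-39.1 263.7   2.1] F [ 0.1 -0.1 -0. ] M [-0.01 -0.01 -0.02] w 66.2
0 0.3 -0.5
-2 -2.1 0.4
-4 -4.2 1.0
-6 -6.2 -0.3
-8 -8.2 0.4
-10 -10.2 0.3
-12 -12.2 -0.4
-14 -14.2 -0.3
```

```bash
python3 - <<'E'
from h import *
B=[495.8,330.9]
f0=get_obs()["wrist_force"][2]; z=-14
while z>-38:
    z-=2; move_l([*B,z],speed=50); o=get_obs()
    f=o["wrist_force"][2]-f0; print(z,o["tcp_pos"][2].round(1),f.round(1))
    if abs(f)>3: break
st()
im=get_image("wrist"); cv2.imwrite("pics/d.png",im[150:450,150:490][:,:,::-1])
E
```

```text
-16 -16.2 1.2
-18 -18.2 0.6
-20 -20.2 -0.0
-22 -22.2 0.6
-24 -24.2 0.7
-26 -26.2 -0.6
-28 -28.2 0.2
-30 -30.2 -0.2
-32 -32.2 0.7
-34 -34.2 0.2
-36 -36.0 0.6
-38 -36.0 11.0
 30.1 [-39.1 263.7 -36. ] F [-3.9 -1.6 10.6] M [-0.43  0.59 -0.04] w 66.2
```

View pics/d.png

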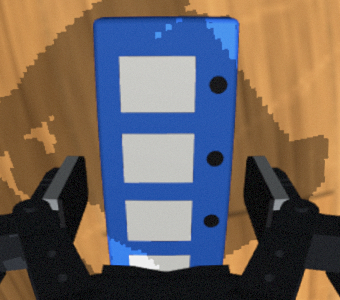

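Measured: at this opening the real fingertips stand about 36 mm behind the reported TCP, so there is roughly a 29 mm tool offset when shut. The picture shows the pads straddling the middle of the blue blank. I'll correct for this and pick it up.

```bash
python3 - <<'E'
from h import *
B=[495.8,330.9]
move_l([*B,-30],speed=80); grip(30,40); o=st("grip")
if o["grip_width"]>38:
    move_l([*B,30],speed=200); st("up")
    T=jw([-3.2,7.5,0]); goto([T[0],T[1],30],[180,0,8.6]); wait(.15); o=st("over")
    im=get_image("wrist"); cv2.imwrite("pics/e.png",im[100:450,120:520][:,:,::-1])
E
```

```text
grip 30.6 [-39.  263.7 -30. ] F [1.  0.4 2. ] M [ 0.02  0.09 -0.02] w 48.6
up 31.1 [-39.2 263.6  29.9] F [ 0.5 -0.6 -1.1] M [ 0.01  0.05 -0.01] w 48.9
over 32.2 [-3.6  9.  29.5] F [-0.6 -1.  -1.3] M [ 0.01  0.03 -0.  ] w 48.8
```

View pics/e.png

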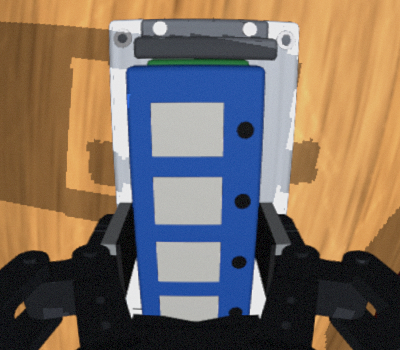

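The blue blank is held squarely over the green one, parallel to the jig, with its far end just short of the end stop. Next I'll lower it.

```bash
python3 - <<'E'
from h import *
T=jw([-3.2,7,0]); move_l([T[0],T[1],0],[180,0,8.6],speed=80); wait(.1); o=st("0"); f0=o["wrist_force"][2]
z=-4
while z>-13:
    move_l([T[0],T[1],z],speed=50); o=st(z)
    if abs(o["wrist_force"][2]-f0)>4: break
    z-=1.5
grip(60); wait(.15); st("rel")
move_l([T[0],T[1],60],speed=200); wait(.1)
o=get_obs(); im=get_image("wrist"); cv2.imwrite("pics/f.png",im[80:380,140:500][:,:,::-1])
for d in regions_of("loose_blank","wrist")[:2]:
    r=rect("wrist",d["region"],34,o); print(round(d["score"],2),*[np.round(x,1) for x in r],wj([*r[0],0]).round(1))
st()
E
```

```text
0 32.9 [-2.9  6.9  0.1] F [ 0.6 -0.1 -0.7] M [ 0.01 -0.03  0.04] w 48.7
-4 33.2 [-3.3  7.  -4. ] F [ 0.  -0.3 -1. ] M [-0.01 -0.01  0.  ] w 48.8
-5.5 33.4 [-3.3  7.  -5.5] F [ 0.1  0.  -1.4] M [-0.01  0.    0.01] w 49.0
-7.0 33.7 [-3.3  7.  -7.1] F [ 0.5  0.7 -1.4] M [-0.01  0.02 -0.01] w 49.0
-8.5 33.9 [-2.8  7.  -8. ] F [-1.1  0.1  2.5] M [-0.02  0.2   0.03] w 49.3
-10.0 34.2 [-2.8  7.  -8. ] F [-4.4  0.3 11.7] M [-0.07  0.76 -0.04] w 48.8
rel 34.6 [ -3.5   7.  -10.4] F [-0.5 -0.1 -0.2] M [ 0.05  0.01 -0.07] w 60.1
0.92 [569.6  83.3] 130.2 51.0 8.7 [-2.8  7.8  0. ]
0.92 [391.6 155. ] 160.7 70.1 8.0 [-168.2  105.1    0. ]
 35.3 [-5.1  7.2 57.8] F [ 0.7  0.  -0.6] M [-0.02 -0.02 -0.01] w 60.0
```

View pics/f.png

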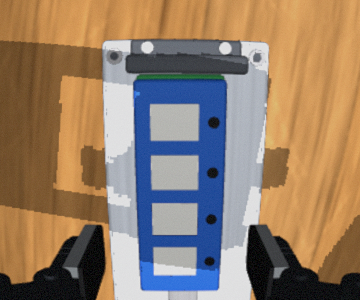

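The picture shows the blue blank lying square on the green, released, with only a 2 mm strip of green showing at the end-stop end. Next: regrip the knob 22 mm deeper and slide the stop up.

```bash
python3 - <<'E'
from h import *
grip(45); D=-22
P=lambda d,a,b=0: kpose(G0+JM@[0,d,0],YAW,a,b+D)
goto(*P(-44,1.38,90)); st()
move_l(*P(-44,1.38,0),speed=100); st("at")
grip(5,70); wait(.1); st("grip")
move_l(*P(-10,1.38),speed=80); st(-10)
d=-10
while d<14:
    d+=2 if d<0 else 1
    move_l(*P(d,1.38),speed=40); o=st(d)
    if (JM.T@o["wrist_force"])[1]<-14: break
open("d.txt","w").write(str(d))
im=get_image("wrist"); cv2.imwrite("pics/i.png",im[:,:,::-1][0:400])
E
```

```text
36.3 [ -56.9 -136.5  128.8] F [0.1 0.4 0.1] M [-0.07  0.24 -0.01] w 44.9
at 37.4 [  -5.2 -136.    54.8] F [-0.6 -0.7 -0.2] M [-0.03  0.25 -0.07] w 45.3
grip 37.9 [  -7.1 -135.5   54. ] F [-8.9  0.5  4.9] M [-0.08  0.91  0.14] w 15.2
-10 38.4 [  -7. -101.   54.] F [-7.6  1.   5.3] M [0.14 0.69 0.13] w 14.7
-8 38.7 [ -7.  -99.8  54. ] F [-7.3  0.1  5.1] M [-0.07  0.77 -0.02] w 14.4
-6 38.9 [ -7.  -98.1  54.1] F [-8.5 -0.8  4. ] M [-0.24  0.82 -0.06] w 14.4
-4 39.2 [ -7.  -96.1  54.1] F [-8.4 -1.1  4.1] M [-0.21  0.78 -0.08] w 14.7
-2 39.4 [ -7.  -94.1  54. ] F [-8.2 -1.4  4.3] M [-0.25  0.76 -0.08] w 14.7
0 39.7 [ -7.  -92.2  54. ] F [-8.  -1.1  4.7] M [-0.23  0.79 -0.08] w 14.5
1 39.9 [ -7.  -91.3  54.1] F [-7.7 -1.8  3.8] M [-0.26  0.81 -0.14] w 15.0
2 40.2 [ -6.9 -90.3  54.1] F [-8.1 -1.4  4.1] M [-0.28  0.86 -0.13] w 14.8
3 40.4 [ -7.  -89.3  54.1] F [-7.4 -1.3  3.8] M [-0.29  0.81 -0.12] w 14.5
4 40.7 [ -7.  -88.3  54. ] F [-8.2 -1.6  3.7] M [-0.29  0.84 -0.08] w 14.3
5 40.9 [ -6.9 -87.3  54.1] F [-7.6 -2.8  4.1] M [-0.35  0.82 -0.16] w 14.7
6 41.2 [ -7.  -86.3  54.1] F [-7.7 -2.1  3.4] M [-0.3   0.82 -0.09] w 14.9
7 41.4 [ -7.  -85.3  54.1] F [-7.3 -2.1  2.9] M [-0.29  0.75 -0.12] w 14.8
8 41.7 [ -7.  -84.3  54. ] F [-7.5 -2.3  4.3] M [-0.31  0.76 -0.12] w 14.8
9 41.9 [ -6.9 -83.5  54.1] F [-7.2 -2.3  3.6] M [-0.34  0.83 -0.15] w 14.5
10 42.2 [ -6.9 -82.6  54.1] F [-8.4 -1.8  3.9] M [-0.36  0.85 -0.18] w 15.0
11 42.4 [ -6.9 -81.6  54.1] F [-8.1 -3.   4.6] M [-0.42  0.88 -0.13] w 14.7
12 42.7 [ -6.9 -81.   54.1] F [-7.7 -2.9  4. ] M [-0.56  0.86 -0.29] w 14.6
13 42.9 [ -6.9 -80.9  54.1] F [-9.4 -7.6  2.5] M [-0.93  1.04 -0.52] w 14.8
14 43.2 [ -6.9 -80.9  54.1] F [-10.2  -9.4   2.5] M [-1.29  1.17 -0.77] w 14.7
```

View pics/i.png

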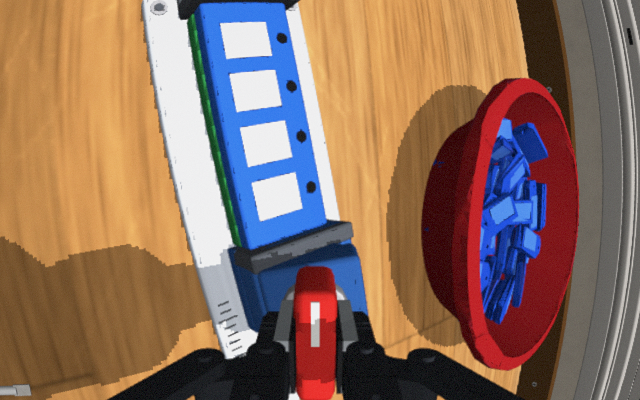

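The stop is hard against both blanks: the tool halts at y = -81 with the force rising. Blue and green are both touching the end stop and the sliding stop. Next I'll clamp.

```bash
python3 - <<'E'
from h import *
D=-22; P=lambda d,a,b=0: kpose(G0+JM@[0,d,0],YAW,a,b+D)
for a in (1.1,.8,.5,.25,.1,0.,-.06):
    goto(*P(13.5,a)); wait(.05); o=st(a)
q=get_obs()["joint_pos"]; print(q, solve_ik(*P(13.5,-.06)))
grip(45); wait(.1); st("rel")
move_l(*P(12,-.06,90),speed=150); wait(.15)
im=get_image("wrist"); cv2.imwrite("pics/j.png",im[:,:,::-1]); st()
o=get_obs()
for k,z in (("loose_blank",34),):
  for d in regions_of(k,"wrist")[:2]:
    r=rect("wrist",d["region"],z,o); print(round(d["score"],2),*[np.round(x,1) for x in r],wj([*r[0],0]).round(1))
E
```

```text
1.1 43.7 [ -6.3 -81.2  54.5] F [-6.6 -7.1  1.8] M [-0.94  0.87 -0.7 ] w 14.9
0.8 44.1 [ -5.7 -81.7  55. ] F [-5.2 -7.5  0.3] M [-1.11  0.77 -0.79] w 14.6
0.5 44.5 [ -5.4 -82.3  55.3] F [-4.1 -9.3  0.4] M [-1.26  0.72 -0.87] w 14.6
0.25 44.9 [ -5.2 -82.9  55.4] F [ -4.2 -10.7  -0.8] M [-1.47  0.69 -1.07] w 14.7
0.1 45.3 [ -5.1 -83.3  55.5] F [ -4.4 -10.5  -0.5] M [-1.67  0.75 -1.14] w 14.9
0.0 45.6 [ -5.1 -83.6  55.5] F [ -4.7 -12.6  -0.9] M [-1.76  0.8  -1.13] w 14.8
-0.06 45.9 [ -5.1 -83.7  55.5] F [ -5.2 -12.5  -0.2] M [-2.58  0.75  0.  ] w 14.4
[-15.05312362   1.67128613 130.5354501   41.61908371  19.36951179
  33.35891045] [-14.84293894   1.74514272 130.53479724  42.07205676  19.82672097
  33.63161647]
rel 46.4 [ -5.6 -78.3  54.5] F [0.3 0.1 0.5] M [-0.07  0.29  0.01] w 44.6
 47.3 [-57.6 -79.8 127. ] F [-0.6  0.4 -0.7] M [-0.01  0.29 -0.01] w 44.7
0.85 [568.4  86.9] 130.6 53.6 8.6 [-3.5 11.5  0. ]
0.65 [403.1  97.4] 70.7 17.4 43.3 [-165.4   46.3    0. ]
```

```bash
python3 - <<'E'
from h import *
o=get_obs(); im=get_image("wrist"); n=KM[:,2]
g=proj("wrist",ORG+KM@np.array([37,-79,102.]),o)[0]; m,c=mark(im,g); print(g,m,c)
r=25;x0,y0=(m-r).astype(int); s=im[y0:y0+2*r,x0:x0+2*r].astype(int)
ys,xs=np.nonzero((s[...,1]>110)&(s[...,0]>140)&(np.hypot(*(np.indices(s.shape[:2])-r))<18)&(s.min(2)>110))
oo,d=rays("wrist",np.c_[xs+x0,ys+y0],o); X=(oo+d*((ORG@n+102-oo@n)/(d@n))[:,None]-ORG)@KM
v=np.linalg.svd(X[:,:2]-X[:,:2].mean(0))[2][0]; print("mark",X.mean(0).round(1),np.ptp(X,axis=0).round(1),"angle",np.arctan(v[1]/v[0]))
for k in ("loose_blank","low_blank"):
    for e in regions_of(k,"wrist")[:2]: print(k,round(e["score"],2),np.round(e["extent"]))
get_image("top")
for e in regions_of("loose_blank","top")[:3]:
    q=rect("top",e["region"],34); print("top",round(e["score"],2),*[np.round(x,1) for x in q],wj([*q[0],0]).round(1))
for k in ("mug","tape_measure","tape_roll","stop"): print(k,[np.round(e["extent"]) for e in spot_in(k,"top")[:1]])
st()
E
```

```text
[313.13200896 251.92339607] [320.71666667 249.99444444] 180
mark [ 38.6 -82.7 102. ] [18.3 20.1  0. ] angle 0.24533662097873485
loose_blank 0.91 [124. 447. 157.  64.]
loose_blank 0.79 [210. 255. 150.  69.]
low_blank 0.6 [487. 411.   8.  14.]
top 0.85 [372.6 150.5] 174.2 66.8 8.0 [-187.7  103.5    0. ]
top 0.65 [570.3  84.8] 127.2 51.8 7.7 [-2.   9.2  0. ]
mug [array([441., 289.,  27.,  19.])]
tape_measure [array([439., 287.,  30.,  16.])]
tape_roll [array([197., 186.,  44.,  45.])]
stop [array([303., 235.,  21.,  29.])]
 47.8 [-57.2 -80.2 128.2] F [-0.3  0.3 -0.3] M [-0.1   0.26 -0.03] w 45.1
```

The spread of those mark pixels (18x20 mm) shows other pixels got in, so the angle is not reliable. I'll redo it using only the mark's own component.

```bash
python3 - <<'E'
from h import *
n=KM[:,2]
def ang(im,o,g,tag):
    r=48;x0,y0=(np.array(g)-r).astype(int); s=im[y0:y0+2*r,x0:x0+2*r].astype(int)
    red=((s[...,0]>90)&(s[...,1]<80)&(s[...,2]<80)).astype(np.uint8)
    _,l,stt,_=cv2.connectedComponentsWithStats(red); m=(l==1+stt[1:,4].argmax()).astype(np.uint8)
    cs,h=cv2.findContours(m,cv2.RETR_CCOMP,cv2.CHAIN_APPROX_NONE)
    holes=[c for c,hh in zip(cs,h[0]) if hh[3]>=0 and cv2.contourArea(c)>20]
    for nm,px in [("hole",c[:,0]) for c in holes]+[("bar",np.argwhere(m)[:,::-1])]:
        oo,d=rays("wrist",px+[x0,y0],o); X=(oo+d*((ORG@n+102-oo@n)/(d@n))[:,None]-ORG)@KM
        v=np.linalg.svd(X[:,:2]-X[:,:2].mean(0),full_matrices=False)[2][0]; print(tag,nm,len(px),X.mean(0).round(1),np.ptp(X,axis=0).round(1),"angle",round(np.arctan(v[1]/v[0]),3))
o2=dict(tcp_pos=np.array([513.2993,-22.8397,164.8466]),ee_rot=np.array([-144.9022,-.0473,-81.3781]))
ang(cv2.imread("pics/w2full.png")[:,:,::-1],o2,(318,250),"start")
o=get_obs(); ang(get_image("wrist"),o,(318,255),"now")
E
```

```text
start hole 62 [ 38.7 -90.8 102. ] [20.2  6.3  0. ] angle 0.105
start bar 1690 [ 29.4 -92.1 102. ] [53.7 23.3  0. ] angle 0.094
now hole 74 [ 38.  -83.5 102. ] [19.8  4.9  0. ] angle -0.007
now bar 2255 [ 29.9 -83.5 102. ] [51.4 23.9  0. ] angle -0.007
```

```bash
python3 - <<'E'
from h import *
p=get_obs()["tcp_pos"]; move_l(p+[0,0,60],speed=150); wait(.3); st(); sign_off()
E
```

```text
48.7 [-57.9 -79.9 186.7] F [-0.2 -0.7 -0.1] M [-0.01  0.24  0.04] w 44.6
the job is handed in; nothing more can be done
```

I freed the knob and slid the stop back. I then laid the small blue blank on the green one, slid the stop up against both, clamped it, let go and handed the job in at about 48.7 s; no verdict is reported.

**What went wrong on the way:** the first pick of the blue blank missed. The real fingertips stood about 36 mm behind the reported TCP at that opening. I found this by touching the desk, corrected for it, and the second pick worked. The first turn of the knob probably held only the top of its bar; the final regrip was 22 mm deeper.

**Last checks:**
- **Knob:** its angle measured -0.007 rad, so it is fully clamped. A jump in the wrist moment at the end of travel agrees.
- **Stop:** it halted hard against the pack and was kept pressed on it with about 7–12 N while I turned the knob. I did not measure its final position on its own; the pressing is my evidence that it is at 130 mm.
- **Blanks:** after the clamp the blue one measured about 2–3.5 mm across and 1–1.5 mm along from the seat. Across, it lay about 0.4 mm from the green when placed; the green was not measured again after the clamp. The top camera gave the blue's yaw as 7.7° and the wrist camera 8.6°; the jig is at about 8.5°.

**Not confirmed:**
- The picture limit was reached, so I did not see the final state by eye, only in numbers.
- In the last check the network took the tape measure for the mug, so the mug was not confirmed then. The arm never went near it.
- The tape roll and tape measure had not moved.

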